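# Roll the easel tube into the marking cradle

## Robot

A 7-joint arm with a two-finger parallel gripper is mounted at the origin on the work surface. World frame = base frame: x ahead of the robot, y to its left, z up, the work surface at z = 0. Lengths are in mm, angles in rad, forces in N, time in s.
With the tool pointing down it reaches from about 400 to 875 mm from the base axis. Payload 4.4 kg.
Tool frame: the origin (TCP) lies between the finger pads; the fingertips stand 11 mm ahead of it and the grasp point (between the pads) lies 8 mm behind it; y points along the fingers, x is the direction in which the jaws open and shut, and the axes are right-handed (so a half turn about y gives the same grasp; the last joint's range is limited). The gripper opens to 85 mm and grips with 20 to 120 N. Pads are 22 mm wide; open, the fingers measure 114 mm over their backs; the gripper's body (76 mm by 85 mm) begins 54 mm behind the grasp point. The pads swing forward as they close: fully open they stand 13 mm farther back than shut.
Start: joints at [1.1, 0.628, 0.038, 1.517, -0.027, 0.996, -0.02], TCP at [256.02, -597.471, 242.313] pointing down, gripper open.
Joint ranges: [-3.06, 3.06], [-0.37, 2.12], [-1.25, 1.32], [0.18, 2.47], [-1.1, 4.24], [0.23, 1.98], [-2.94, 2.94]. Speed limits (rad/s): [2.57, 2.57, 3.14, 3.14, 3.14, 3.14, 3.14].

## Interface

Orientations are given as [roll, pitch, yaw] about the fixed x, y, z axes, in that order (R = Rz(yaw) Ry(pitch) Rx(roll)).
In Python, from cell import * gives the robot as it stands.
- The arm moves only by the shell command python3 -m jog 'ROWS'. ROWS is JSON, a list of rows, each an object of numbers: "x", "y", "z": the shift along the tool's x, y, z in mm; "ax", "ay", "az": the turn, a rotation vector about the tool's x, y, z in rad; "grip": the finger opening in mm, from 0 to 85.4. In form: [{"x": .., "y": .., "z": .., "ax": .., "ay": .., "az": .., "grip": ..}, ...]. A call has 1 to 5 rows; each row is the pose to reach, as a shift and turn from the pose commanded when the call began, along the tool's axes at that moment; what a row does not reach only later rows make up. A row lasts 1/10 s, in which the tool goes at most 50 mm and 8.59 degrees, less where a joint would pass 70% of its speed; a pose out of reach is approached as far as the arm can. A call with a gripper value outside its range is refused whole. The fingers move at their own pace and stop on an object; the grip force is fixed at half the most. Time passes only in rows, so rows that repeat a pose let the fingers close. It gives the time, the measured TCP pose, the force and the opening at its end, in the units of the state.
- read_state(): the state, without advancing time (a new reading comes with each control period).
- get_image(name): name is "side" or "top"; returns a dict with "color" (480x640x3 uint8, red, green, blue), "vfov" (degrees; the focal length in pixels is half the picture's height over the tangent of half this angle, whatever the lens; pixels are square), "cx", "cy" (the principal point, pixels), "k1" (the pictures are not rectified: a ray, as slopes to the right and down, at radius r is drawn at 1 + k1 r^2 times it, then the intrinsics apply), "camera_from_world" (4x4, takes a point from world to camera coordinates). Camera axes: x right, y down, z forward; pixel columns grow to the right and rows downward; lengths in mm; the calibration is good to about 2 mm. A picture is of the moment at which its call begins. There is no depth.
- finish_job(): hands the job in, once; it reports no verdict.
The state is a dict: "clock": time; "qpos": joint angles; "qd": joint speeds; "tau": joint torques, N m; "eef_pos": TCP position; "tool_rot": TCP orientation; "force": force on the tool from outside, world axes, zero at the start; "torque": the same for the moment, N m; "width": finger opening in mm.
Only numpy, scipy, OpenCV 4.12 (cv2) and the standard library are available. Lean on these libraries where they do the work, as an engineer would, in place of code of your own. Each camera call takes 0.05 s, during which the arm holds its last target.

## Task

Roll the loose steel easel tube along the table by its side, up the ramp of the wooden cradle and into the V groove, pushing it with the fingers only: let it turn over on the table as it goes, and never lift or carry it. Then push on its free end until its other end is up against the steel end stop of the cradle. Leave the bottle, the jar and the brush tin where they stand, and leave the tube lying still in the groove.

Things in the scene. Friction and masses are not known exactly. Their poses are not given: they have to be found in the camera images.
- tube: Round steel easel tube, 40 mm across, 180 mm long, about 0.4 kg, smooth (friction about 0.35). It lies loose on the table between robot and cradle, up to 0.2 rad askew to the groove; it rolls easily and, left alone on the flat, soon stops. Origin at its middle, on its axis (20 mm above the table at the start); its y axis runs along it, towards the end that faces the stop; x and z turn as it rolls.
- cradle: Pale wooden cradle fixed to the table, y from -85 to +85 mm. Origin on the table below the V's bottom line, mid length; z up, y along the groove, x across it, away from the robot. Section (x, height in mm): ramp (-68, 0) to crest (-18, 15.6), V down to (0, 3), up to (45, 34.5), flat to (69, 34.5). The -y end is open; a seated tube overhangs the wood there.
- seat (a point): Where the tube's middle is when it lies in the V with its end against the stop: 27.4 mm above the table, at x = 0, y = -5 mm of the cradle; axes as the cradle's.
- stop_face (a point): Point on the inner face of the steel end stop (plate across the groove at the cradle's +y end, 8 mm thick, 52 mm high, x from -30 to +55 mm of the cradle, inner face at y = +85), on the axis of the seated tube, 90 mm from the seat. Axes as the cradle's.
- medium_bottle: Bystander: amber glass bottle with black cap, 48 mm across, 105 mm high; origin under its centre.
- gesso_jar: Bystander: white jar, 66 mm across, 75 mm high; origin under its centre.
- brush_tin: Bystander: aluminium tin, 68 mm across, 90 mm high, brushes up to 180 mm high; origin under its centre. Two of the three bystanders stand 190 mm or more to the cradle's +y side, one 280 mm or more to its -y side; which is where changes.
Things that resemble listed ones, but are neither listed nor needed, are in the scene too. Of the things like the tube, leave any that is blue; of the rest the larger one is meant.

How it is judged:
By the outcome, as a careful person would: the job done as asked, in the order asked, and still so for the second after the job is handed in, with the robot touching nothing.
It also fails if it takes over 48 s, if anything falls off the work surface, if the arm or the gripper's body presses on something with over 40 N, if the wrist force passes 120 N, or if a joint passes its speed limit or range.

## Working session

There is one attempt and no reset: what is moved stays moved. The work goes in short steps, Python scripts to look and compute and a shell command to move; the robot and the scene stay as the last step left them, time stands still between calls to the robot, and variables do not carry over. Pictures are saved under pics/ and viewed, and the job is handed in when it is done.

```bash
ls; mkdir -p pics; python3 - <<'E'
from cell import *
import cv2
s=read_state(); print({k:s[k] for k in('clock','eef_pos','tool_rot','width','force')})
for n in('top','side'):
    g=get_image(n); cv2.imwrite(f'pics/{n}0.png',g['color'][:,:,::-1]); print(n,g['vfov'],g['cx'],g['cy'],g['k1']); print(g['camera_from_world'])
E
```

```text
pics
{'clock': 0.0, 'eef_pos': array([ 255.79056231, -596.88776974,  241.39700562]), 'tool_rot': array([-1.57078148,  0.00189847, -1.16602335]), 'width': 85.19103065555235, 'force': array([ 0.72715364,  0.88710649, -0.13628612])}
top 50.08851154706252 322.61992131228334 237.29080902890087 -0.08777093644581695
[[-1.43647267e-02 -9.99881746e-01 -5.49071628e-03 -4.63123673e+01]
 [-9.97351754e-01  1.47194951e-02 -7.12237006e-02  5.15582301e+02]
 [ 7.12960987e-02  4.45306652e-03 -9.97445255e-01  1.26153184e+03]
 [ 0.00000000e+00  0.00000000e+00  0.00000000e+00  1.00000000e+00]]
side 42.81741117136388 316.40795399613404 251.70031071414158 0.04403347545284291
[[-9.59619116e-01 -2.81255868e-01  5.12729635e-03  4.67431175e+02]
 [-1.86093692e-01  6.21055050e-01 -7.61353901e-01  1.62602781e+02]
 [ 2.10950919e-01 -7.31563915e-01 -6.48316240e-01  1.32961109e+03]
 [ 0.00000000e+00  0.00000000e+00  0.00000000e+00  1.00000000e+00]]
```

View pics/top0.png

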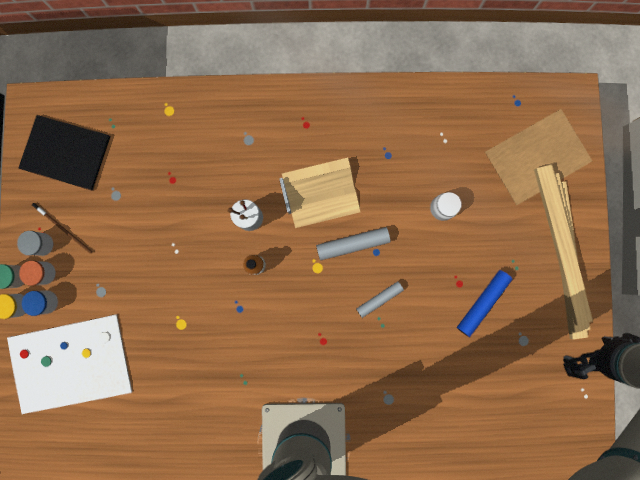

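View pics/side0.png

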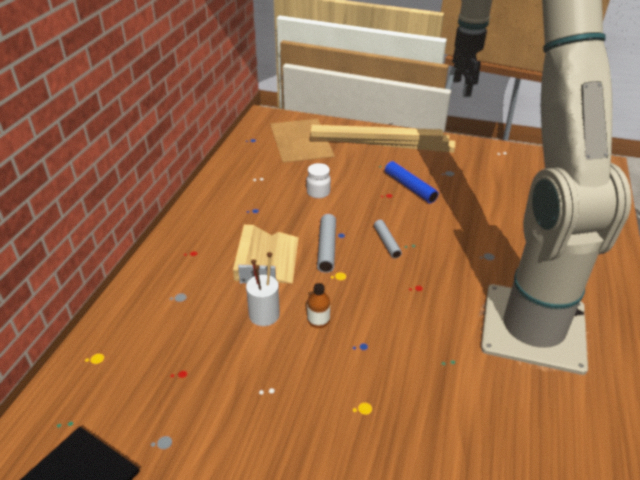

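Top view: the bare candidates are the large grey tube at (353,243), the small grey tube at (380,299) and the blue tube at (485,302). By the description I choose the large grey one. The cradle is at (322,192) with its stop at (286,195). The tin is at (245,213), the bottle at (254,264) and the jar at (447,205).

```bash
cat > h.py <<'E'
import numpy as np, cv2
from cell import *
def K(g):
    f=240/np.tan(np.radians(g['vfov'])/2); return np.array([[f,0,g['cx']],[0,f,g['cy']],[0,0,1.]]),np.array([g['k1'],0,0,0,0.])
def ray(g,px):
    k,d=K(g); u=cv2.undistortPoints(np.array(px,float).reshape(-1,1,2),k,d).reshape(-1,2)
    T=g['camera_from_world'];R,t=T[:3,:3],T[:3,3]
    return -R.T@t, np.c_[u,np.ones(len(u))]@R
def plane(g,px,z):
    c,d=ray(g,px); s=(np.broadcast_to(z,len(d))-c[2])/d[:,2]; return c+d*s[:,None]
def proj(g,P):
    k,d=K(g);T=g['camera_from_world']
    return cv2.projectPoints(np.array(P,float).reshape(-1,1,3),cv2.Rodrigues(T[:3,:3])[0],T[:3,3],k,d)[0].reshape(-1,2)
def show(g,name,x0,y0,w,h,s,pts=None):
    im=np.ascontiguousarray(g['color'][:,:,::-1])[y0:y0+h,x0:x0+w]
    im=cv2.resize(im,None,fx=s,fy=s,interpolation=cv2.INTER_CUBIC)
    if pts is not None:
        for p in pts: cv2.circle(im,(int((p[0]-x0+.5)*s),int((p[1]-y0+.5)*s)),3,(255,0,255),1)
    cv2.imwrite('pics/'+name,im)
E
python3 - <<'E'
from h import *
g=get_image('top'); show(g,'c1.png',220,140,200,150,4)
g=get_image('side'); show(g,'c2.png',220,190,160,150,4)
E
```

```text
(no output)
```

View pics/c1.png

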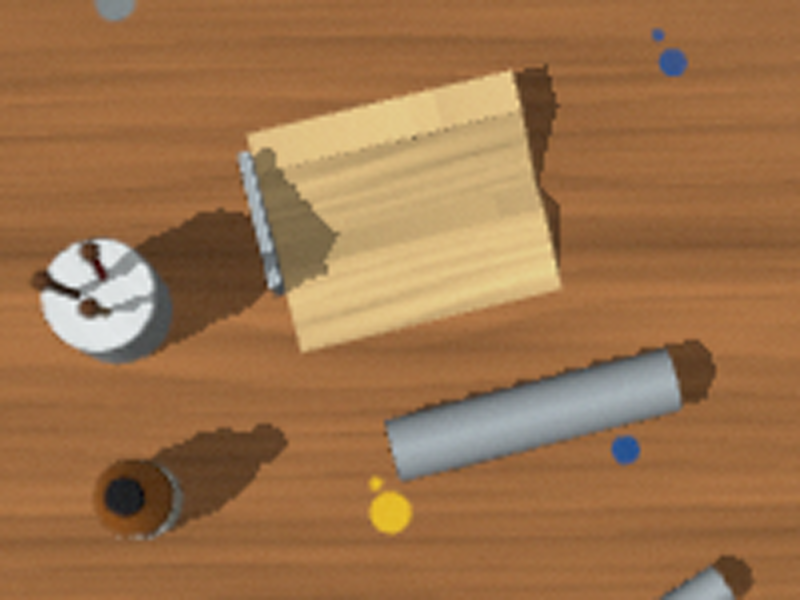

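View pics/c2.png

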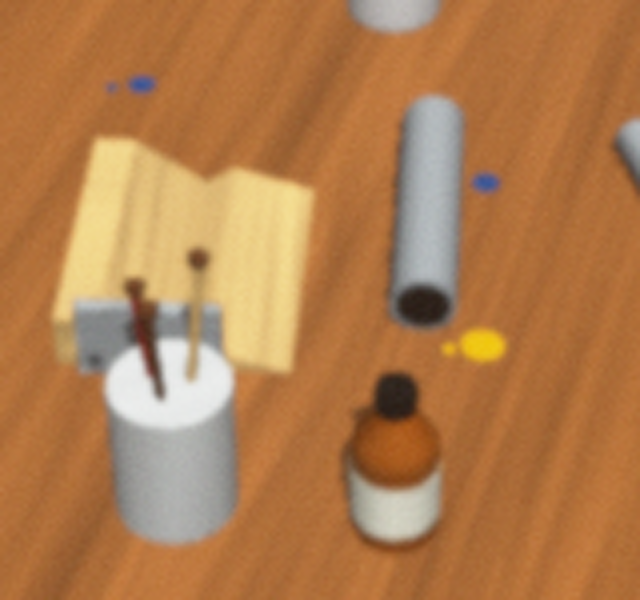

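The crops confirm it. The chosen tube is plain grey, open-ended, with corners at about (317,245) and (390,235). The cradle's ramp foot faces the robot and the stop is on the left (+y). Next I measure both.

```bash
cat > meas.py <<'E'
from h import *
def tube(g,box,z=20,name='top'):
    x0,y0,x1,y1=box
    hsv=cv2.cvtColor(g['color'],cv2.COLOR_RGB2HSV)
    m=((hsv[...,1]<70)&(hsv[...,2]>75)).astype(np.uint8)
    mm=np.zeros_like(m); mm[y0:y1,x0:x1]=m[y0:y1,x0:x1]
    mm=cv2.morphologyEx(mm,cv2.MORPH_OPEN,np.ones((3,3)))
    n,l,st,c=cv2.connectedComponentsWithStats(mm); i=1+np.argmax(st[1:,4])
    cnt=max(cv2.findContours((l==i).astype(np.uint8),cv2.RETR_EXTERNAL,cv2.CHAIN_APPROX_NONE)[0],key=len)
    r=cv2.minAreaRect(cnt); b=cv2.boxPoints(r)
    return st[i],r,b
def tube_w(g,box,z=20):
    st,r,b=tube(g,box)
    # short edges mid-points
    e=[np.linalg.norm(b[i]-b[(i+1)%4]) for i in range(4)]
    k=0 if e[0]<e[1] else 1
    m=np.array([(b[k]+b[k+1])/2,(b[(k+2)%4]+b[(k+3)%4])/2])
    P=plane(g,m,z); P=P[np.argsort(P[:,1])]
    return P,b,r
E
python3 - <<'E'
from meas import *
g=get_image('top')
P,b,r=tube_w(g,(305,215,410,275)); d=P[1]-P[0]
print('tube ends',P.round(1),'len',np.linalg.norm(d).round(1),'mid',P.mean(0).round(1),'yaw of axis from +y (ccw)',np.arctan2(-d[0],d[1]).round(3))
hsv=cv2.cvtColor(g['color'],cv2.COLOR_RGB2HSV)
m=((hsv[...,0]>14)&(hsv[...,0]<30)&(hsv[...,1]<175)&(hsv[...,2]>75)).astype(np.uint8); m[:150]=0;m[235:]=0;m[:,:275]=0;m[:,365:]=0
m=cv2.morphologyEx(m,cv2.MORPH_CLOSE,np.ones((3,3)))
cnt=max(cv2.findContours(m,cv2.RETR_EXTERNAL,cv2.CHAIN_APPROX_NONE)[0],key=cv2.contourArea)
print(cv2.approxPolyDP(cnt,3,True).reshape(-1,2).tolist())
man=[(295.1,227.6),(359.6,211.4),(348.2,157.2),(281.4,173.0)]
W=plane(g,man,[0,0,34.5,34.5]); print(W.round(1))
# cradle fit: corners local
L=np.array([(-68,85),(-68,-85),(69,-85),(69,85)],float)
lc,wc=L.mean(0),W[:,:2].mean(0); H=(L-lc).T@(W[:,:2]-wc)
th=np.arctan2(H[0,1]-H[1,0],H[0,0]+H[1,1]); R=np.array([[np.cos(th),-np.sin(th)],[np.sin(th),np.cos(th)]])
o=wc-R@lc; print('cradle',o.round(1),th.round(4),'res',(W[:,:2]-(L@R.T+o)).round(1).tolist())
np.save('cr.npy',[o[0],o[1],th])
def w(p): return np.r_[R@np.array(p[:2])+o,p[2]]
pts=[w(p) for p in [(-68,85,0),(-68,-85,0),(-18,85,15.6),(-18,-85,15.6),(0,-85,3),(45,-85,34.5),(69,-85,34.5),(69,85,34.5),(-30,85,52),(55,85,52),(-30,93,52)]]
show(g,'o1.png',220,140,200,150,4,np.r_[proj(g,pts),proj(g,P),b])
g=get_image('side'); 
P0=P.copy();show(g,'o2.png',220,190,160,150,4,np.r_[proj(g,pts),proj(g,P)])
loc=(P[:,:2]-o)@R; print('tube ends in cradle frame',loc.round(1))
E
```

```text
tube ends [[ 520.6 -218.6   20. ]
 [ 477.6  -40.6   20. ]] len 183.1 mid [ 499.1 -129.6   20. ] yaw of axis from +y (ccw) 0.237
[[356, 161], [338, 157], [284, 173], [280, 169], [290, 206], [286, 212], [292, 215], [295, 228], [360, 212], [360, 195], [355, 191], [350, 169]]
[[ 541.8   15.6    0. ]
 [ 580.6 -148.5    0. ]
 [ 712.9 -120.5   34.5]
 [ 675.6   46.4   34.5]]
cradle [627.2 -51.9] 0.2227 res [[-0.3, -0.4], [0.9, 1.3], [-0.4, -1.0], [-0.2, 0.1]]
tube ends in cradle frame [[-140.8 -139.1]
 [-143.4   44. ]]
```

View pics/o1.png

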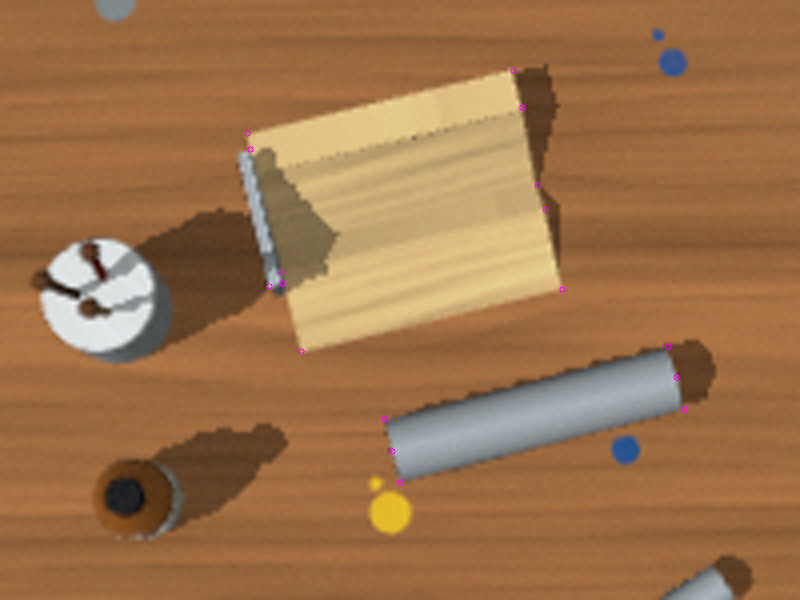

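View pics/o2.png

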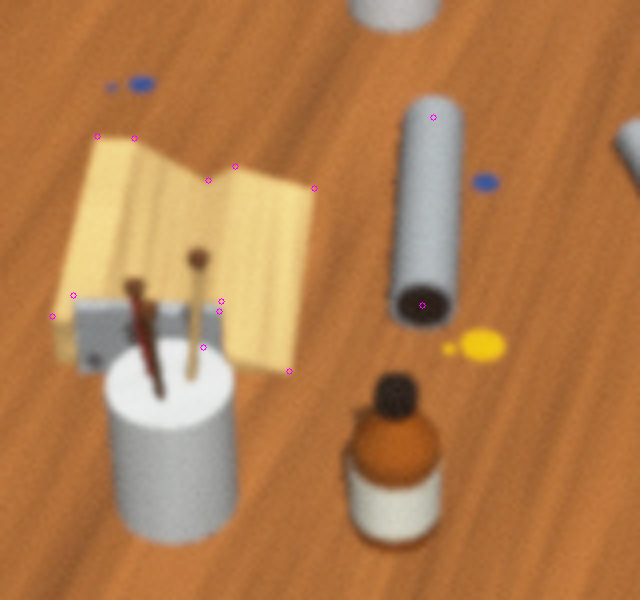

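Overlays fit both views to about 1 px. The tube's length reads 183 mm (expected 180), and it lies nearly parallel to the groove at cradle x ≈ -142 with its middle at y ≈ -47. Plan:
1. Turn the jaw line along the tube and come down behind it.
2. Push with both open fingertips.
3. Push the free end with the gripper closed.

```bash
cat > rel.py <<'E'
import sys
from h import *
from scipy.spatial.transform import Rotation as Ro
def rel(lx,ly,z):
    o0,o1,th=np.load('cr.npy'); c,s=np.cos(th),np.sin(th)
    st=read_state(); R=Ro.from_euler('xyz',st['tool_rot']).as_matrix()
    t=np.array([o0+c*lx-s*ly,o1+s*lx+c*ly,z]); p=st['eef_pos']
    Rt=Ro.from_euler('xyz',[-np.pi/2,0,th-np.pi/2]).as_matrix()
    l=np.array([[c,s],[-s,c]])@(p[:2]-[o0,o1])
    print('clock',round(st['clock'],2),'now cradle',l.round(1),round(p[2],1),'F',np.round(st['force'],1),'w',round(st['width'],1))
    print('target world',t.round(1),'shift tool xyz',(R.T@(t-p)).round(1),'turn',Ro.from_matrix(R.T@Rt).as_rotvec().round(3))
if __name__=='__main__': rel(*map(float,sys.argv[1:4]))
E
python3 - <<'E'
from meas import *
g=get_image('top'); P,b,r=tube_w(g,(350,275,412,320),12); print(P.round(0))
E
python3 rel.py -205 -42 120
```

```text
[[ 393. -246.   12.]
 [ 326. -140.   12.]]
clock 0.35 now cradle [-482.6 -450. ] 242.1 F [ 0.3 -0.4 -0.2] w 84.9
target world [ 436.6 -138.1  120. ] shift tool xyz [-350.9  122.2  346.9] turn [ 0.     0.182 -0.   ]
```

```bash
python3 -m jog '[{"x":-35,"z":35,"ay":0.06},{"x":-70,"z":70,"ay":0.12},{"x":-105,"z":105,"ay":0.182},{"x":-140,"z":140,"ay":0.182},{"x":-175,"z":175,"ay":0.182}]'; python3 rel.py -205 -42 120
```

```text
clock 0.35 now cradle [-482.6 -450. ] 242.1 F [ 0.3 -0.4 -0.2] w 84.9
target world [ 436.6 -138.1  120. ] shift tool xyz [-350.9  122.2  346.9] turn [ 0.     0.182 -0.   ]$[0]: bad value
```

```bash
python3 -m jog '[{"x":-35,"y":0,"z":35,"ax":0,"ay":0.06,"az":0,"grip":85},{"x":-70,"y":0,"z":70,"ax":0,"ay":0.12,"az":0,"grip":85},{"x":-105,"y":0,"z":105,"ax":0,"ay":0.182,"az":0,"grip":85},{"x":-140,"y":0,"z":140,"ax":0,"ay":0.182,"az":0,"grip":85},{"x":-175,"y":0,"z":175,"ax":0,"ay":0.182,"az":0,"grip":85}]'; python3 rel.py -205 -42 120
```

```text
clock: 0.85
eef_pos: [348.5, -365.9, 242.5]
tool_rot: [-1.57, -0.0, -1.348]
force: [1.2, 0.1, 0.7]
width: 85.0
clock 0.85 now cradle [-341.2 -244.7] 242.5 F [1.2 0.1 0.7] w 85.0
target world [ 436.6 -138.1  120. ] shift tool xyz [-202.8  122.5  136. ] turn [-0.001 -0.     0.   ]
```

```bash
python3 -m jog '[{"x":-35,"y":20,"z":25,"ax":0,"ay":0,"az":0,"grip":70},{"x":-70,"y":40,"z":50,"ax":0,"ay":0,"az":0,"grip":70},{"x":-105,"y":60,"z":75,"ax":0,"ay":0,"az":0,"grip":70},{"x":-140,"y":80,"z":100,"ax":0,"ay":0,"az":0,"grip":70},{"x":-175,"y":100,"z":120,"ax":0,"ay":0,"az":0,"grip":70}]'; python3 -m jog '[{"x":-15,"y":20,"z":5,"ax":0,"ay":0,"az":0,"grip":70},{"x":-20,"y":20,"z":8,"ax":0,"ay":0,"az":0,"grip":70},{"x":-20,"y":20,"z":8,"ax":0,"ay":0,"az":0,"grip":70}]'; python3 rel.py -205 -42 60
```

```text
clock: 1.35
eef_pos: [427.8, -168.9, 142.0]
tool_rot: [-1.569, -0.001, -1.348]
force: [1.4, 0.2, 0.4]
width: 69.8
clock: 1.65
eef_pos: [430.0, -149.1, 122.5]
tool_rot: [-1.571, -0.0, -1.347]
force: [-0.2, -0.8, 0.3]
width: 70.0
clock 1.65 now cradle [-213.8  -51.3] 122.5 F [-0.2 -0.8  0.3] w 70.0
target world [ 436.6 -138.1   60. ] shift tool xyz [-9.3 62.5  8.8] turn [0.    0.001 0.   ]
```

```bash
python3 -m jog '[{"x":-8,"y":30,"z":4,"ax":0,"ay":0,"az":0,"grip":70},{"x":-8,"y":60,"z":4,"ax":0,"ay":0,"az":0,"grip":70},{"x":-8,"y":85,"z":4,"ax":0,"ay":0,"az":0,"grip":70},{"x":-8,"y":95,"z":4,"ax":0,"ay":0,"az":0,"grip":70},{"x":-8,"y":95,"z":4,"ax":0,"ay":0,"az":0,"grip":70}]'; python3 - <<'E'
from h import *
from rel import rel
rel(-190,-42,18)
g=get_image('side'); show(g,'s1.png',250,180,160,120,5)
g=get_image('top'); show(g,'t1.png',270,160,160,150,4)
E
```

```text
clock: 2.15
eef_pos: [432.8, -142.9, 27.9]
tool_rot: [-1.568, -0.002, -1.351]
force: [-0.4, 0.1, 0.6]
width: 70.2
clock 2.15 now cradle [-209.7  -45.8] 27.9 F [-0.4  0.1  0.6] w 70.2
target world [ 451.2 -134.8   18. ] shift tool xyz [-3.9  9.9 19.7] turn [-0.003 -0.003  0.002]
```

View pics/s1.png

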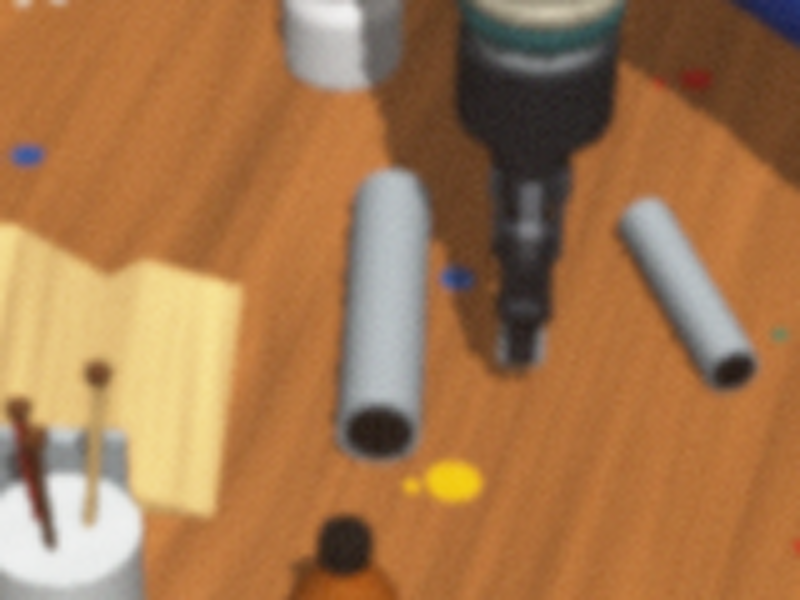

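View pics/t1.png

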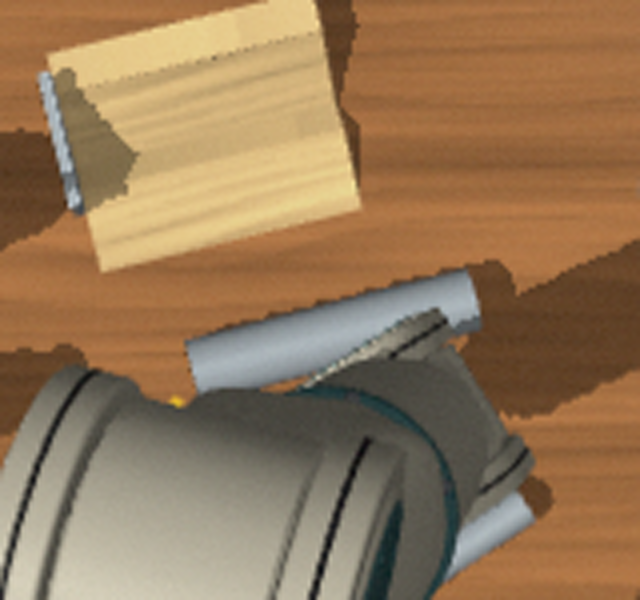

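Side view: the fingers stand behind the tube with the near tip at about (353,254), clear of the tube at (330,250). I'll derive the tip's height from that pixel.

```bash
python3 - <<'E'
from h import *
g=get_image('side')
o0,o1,th=np.load('cr.npy'); c,s=np.cos(th),np.sin(th)
for ly in(-3.8,-11.8):
  for z in (10,14,17,20,25): 
    lx=-209.7; print(ly,z,proj(g,[(o0+c*lx-s*ly,o1+s*lx+c*ly,z)]).round(1))
E
```

```text
-3.8 10 [[353.3 257. ]]
-3.8 14 [[353.4 255.8]]
-3.8 17 [[353.5 254.8]]
-3.8 20 [[353.5 253.9]]
-3.8 25 [[353.6 252.3]]
-11.8 10 [[353.4 254.9]]
-11.8 14 [[353.5 253.6]]
-11.8 17 [[353.5 252.7]]
-11.8 20 [[353.6 251.7]]
-11.8 25 [[353.7 250.2]]
```

```bash
python3 -m jog '[{"x":0,"y":9,"z":0,"ax":0,"ay":0,"az":0,"grip":70},{"x":0,"y":9,"z":10,"ax":0,"ay":0,"az":0,"grip":70},{"x":0,"y":9,"z":20,"ax":0,"ay":0,"az":0,"grip":70},{"x":0,"y":9,"z":28,"ax":0,"ay":0,"az":0,"grip":70},{"x":0,"y":9,"z":30,"ax":0,"ay":0,"az":0,"grip":70}]'; python3 rel.py -170 -42 19
```

```text
clock: 2.8
eef_pos: [463.2, -133.6, 18.8]
tool_rot: [-1.569, -0.001, -1.346]
force: [-0.2, 1.7, -0.4]
width: 69.9
clock 2.8 now cradle [-178.   -43.4] 18.8 F [-0.2  1.7 -0.4] w 69.9
target world [ 470.7 -130.4   19. ] shift tool xyz [-1.4 -0.2  8. ] turn [-0.002  0.002  0.001]
```

```bash
python3 -m jog '[{"x":0,"y":0,"z":5,"ax":0,"ay":0,"az":0,"grip":70},{"x":0,"y":0,"z":10,"ax":0,"ay":0,"az":0,"grip":70},{"x":0,"y":0,"z":15,"ax":0,"ay":0,"az":0,"grip":70},{"x":0,"y":0,"z":20,"ax":0,"ay":0,"az":0,"grip":70},{"x":0,"y":0,"z":25,"ax":0,"ay":0,"az":0,"grip":70}]';  python3 - <<'E'
from h import *
from rel import rel
rel(-110,-42,19)
g=get_image('side'); show(g,'s2.png',250,180,160,120,5)
g=get_image('top'); show(g,'t2.png',270,160,160,150,4)
E
```

```text
clock: 3.3
eef_pos: [485.9, -128.3, 18.3]
tool_rot: [-1.571, 0.0, -1.348]
force: [-1.0, 0.3, -0.0]
width: 70.2
clock 3.3 now cradle [-154.7  -43.3] 18.3 F [-1.   0.3 -0. ] w 70.2
target world [ 529.2 -117.1   19. ] shift tool xyz [-1.3 -0.7 44.7] turn [ 0.  0. -0.]
```

View pics/s2.png

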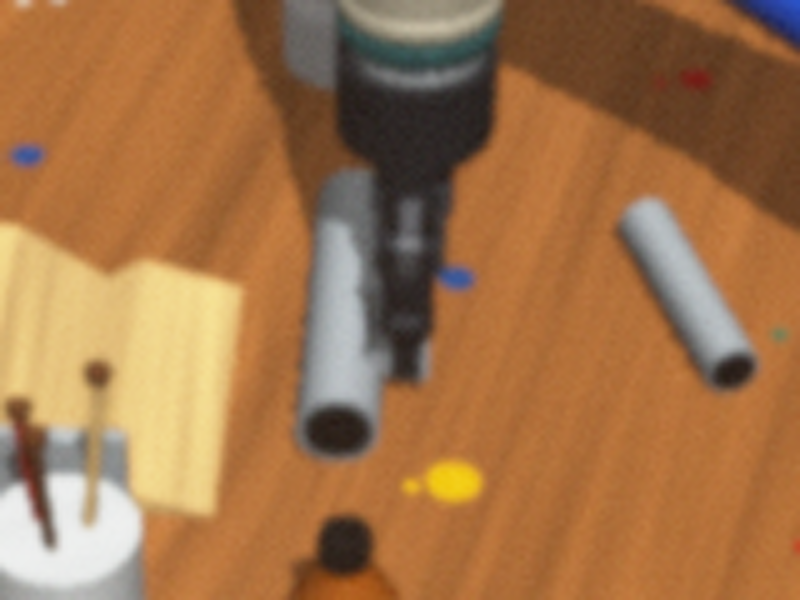

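View pics/t2.png

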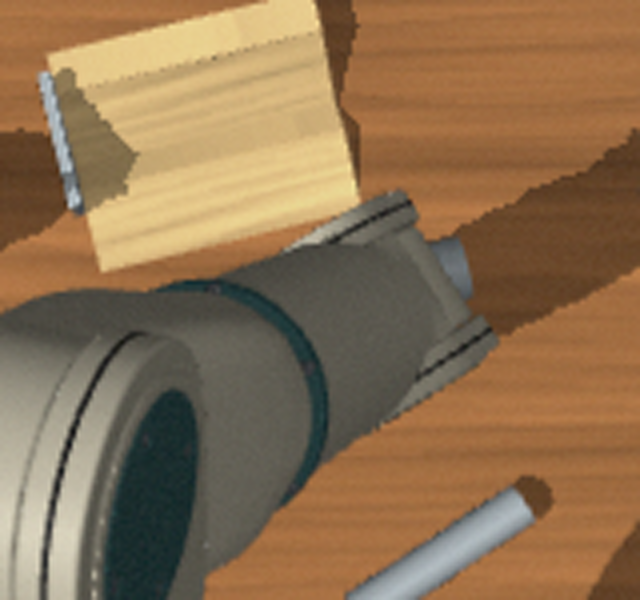

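The tube is rolling ahead of the fingers and stays parallel. Its near end is at side (317,266). Continuing.

```bash
python3 -m jog '[{"x":0,"y":0,"z":6,"ax":0,"ay":0,"az":0,"grip":70},{"x":0,"y":0,"z":12,"ax":0,"ay":0,"az":0,"grip":70},{"x":0,"y":0,"z":18,"ax":0,"ay":0,"az":0,"grip":70},{"x":0,"y":0,"z":24,"ax":0,"ay":0,"az":0,"grip":70},{"x":0,"y":0,"z":30,"ax":0,"ay":0,"az":0,"grip":70}]'; python3 -m jog '[{"x":0,"y":0,"z":5,"ax":0,"ay":0,"az":0,"grip":70},{"x":0,"y":0,"z":10,"ax":0,"ay":0,"az":0,"grip":70},{"x":0,"y":0,"z":15,"ax":0,"ay":0,"az":0,"grip":70},{"x":0,"y":-1,"z":20,"ax":0,"ay":0,"az":0,"grip":70},{"x":0,"y":-2,"z":24,"ax":0,"ay":0,"az":0,"grip":70}]'; python3 - <<'E'
from h import *
from rel import rel
rel(-49,-42,34)
g=get_image('side'); show(g,'s3.png',230,180,160,120,5)
E
```

```text
clock: 3.9
eef_pos: [515.4, -121.6, 18.3]
tool_rot: [-1.571, -0.0, -1.348]
force: [-0.7, -1.2, -0.2]
width: 70.0
clock: 4.4
eef_pos: [538.4, -116.4, 20.4]
tool_rot: [-1.571, 0.0, -1.348]
force: [-5.6, -1.4, 2.3]
width: 69.8
clock 4.4 now cradle [-100.8  -43.3] 20.4 F [-5.6 -1.4  2.3] w 69.8
target world [ 588.7 -103.7   34. ] shift tool xyz [ -1.3 -13.6  51.8] turn [ 0.  0. -0.]
```

View pics/s3.png

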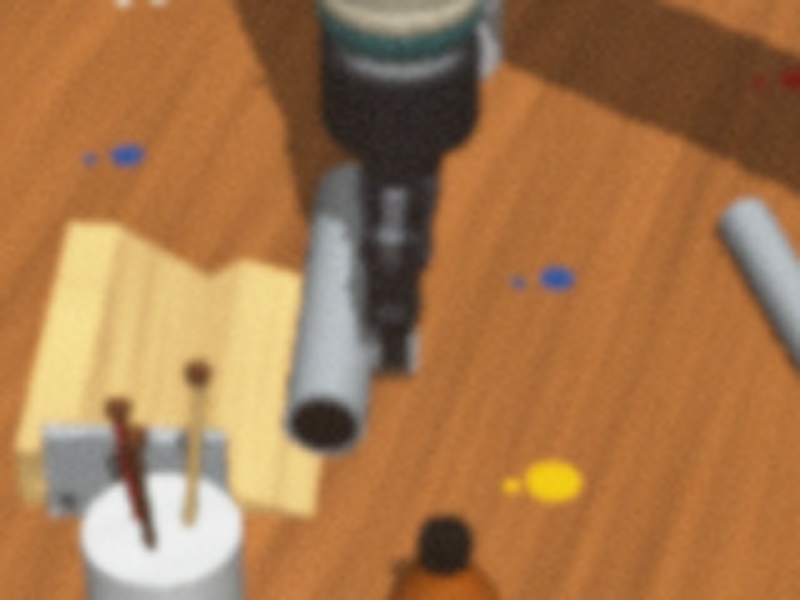

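At the ramp's foot, with the tube's end at side (295,264). The push force is about 6 N. Going up the ramp, raising at its slope.

```bash
python3 -m jog '[{"x":0,"y":-2,"z":5,"ax":0,"ay":0,"az":0,"grip":70},{"x":0,"y":-3.5,"z":10,"ax":0,"ay":0,"az":0,"grip":70},{"x":0,"y":-5,"z":15,"ax":0,"ay":0,"az":0,"grip":70},{"x":0,"y":-6.5,"z":20,"ax":0,"ay":0,"az":0,"grip":70},{"x":0,"y":-8,"z":25,"ax":0,"ay":0,"az":0,"grip":70}]'; python3 - <<'E'
from h import *
from rel import rel
rel(-49,-42,34)
g=get_image('side'); show(g,'s4.png',230,180,160,120,5)
E
```

```text
clock: 4.95
eef_pos: [560.5, -111.4, 28.4]
tool_rot: [-1.574, 0.001, -1.349]
force: [-7.0, -1.2, 3.5]
width: 70.0
clock 4.95 now cradle [-78.3 -43.3] 28.4 F [-7.  -1.2  3.5] w 70.0
target world [ 588.7 -103.7   34. ] shift tool xyz [-1.4 -5.7 29.2] turn [ 0.004 -0.001 -0.001]
```

View pics/s4.png

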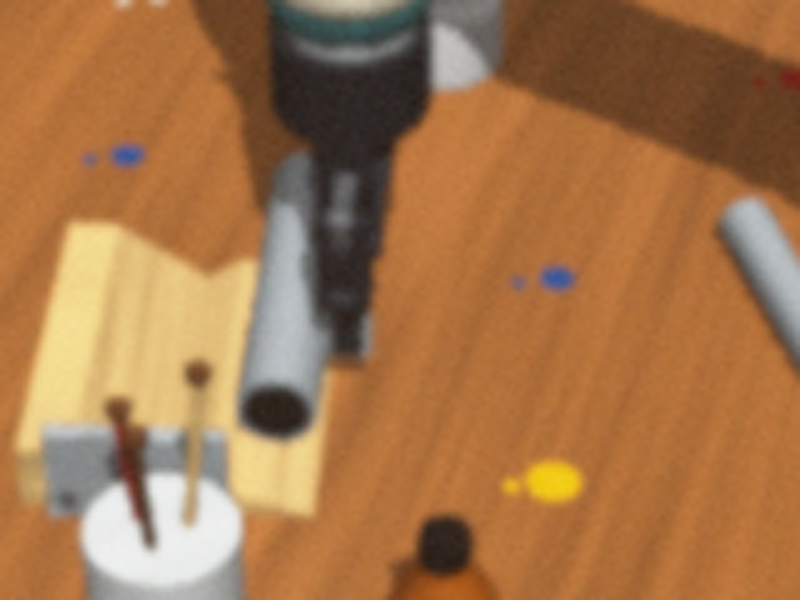

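The tube is climbing evenly, with its end at (285,262). Next, to the crest and over.

```bash
python3 -m jog '[{"x":0,"y":-1.5,"z":5,"ax":0,"ay":0,"az":0,"grip":70},{"x":0,"y":-3,"z":10,"ax":0,"ay":0,"az":0,"grip":70},{"x":0,"y":-4.5,"z":15,"ax":0,"ay":0,"az":0,"grip":70},{"x":0,"y":-6,"z":20,"ax":0,"ay":0,"az":0,"grip":70},{"x":0,"y":-7,"z":24,"ax":0,"ay":0,"az":0,"grip":70}]'; python3 -m jog '[{"x":0,"y":0,"z":3,"ax":0,"ay":0,"az":0,"grip":70},{"x":0,"y":0,"z":6,"ax":0,"ay":0,"az":0,"grip":70},{"x":0,"y":0,"z":9,"ax":0,"ay":0,"az":0,"grip":70}]'; python3 - <<'E'
from h import *
from rel import rel
rel(-49,-42,34)
g=get_image('side'); show(g,'s5.png',230,180,160,120,5)
E
```

```text
clock: 5.5
eef_pos: [584.8, -106.0, 35.4]
tool_rot: [-1.573, 0.001, -1.349]
force: [-4.7, -0.9, 2.1]
width: 69.9
clock: 5.8
eef_pos: [596.0, -103.2, 35.4]
tool_rot: [-1.569, -0.0, -1.348]
force: [-0.1, 0.4, 0.1]
width: 70.2
clock 5.8 now cradle [-41.8 -43.1] 35.4 F [-0.1  0.4  0.1] w 70.2
target world [ 588.7 -103.7   34. ] shift tool xyz [-1.2  1.4 -7.2] turn [-0.002  0.001  0.   ]
```

View pics/s5.png

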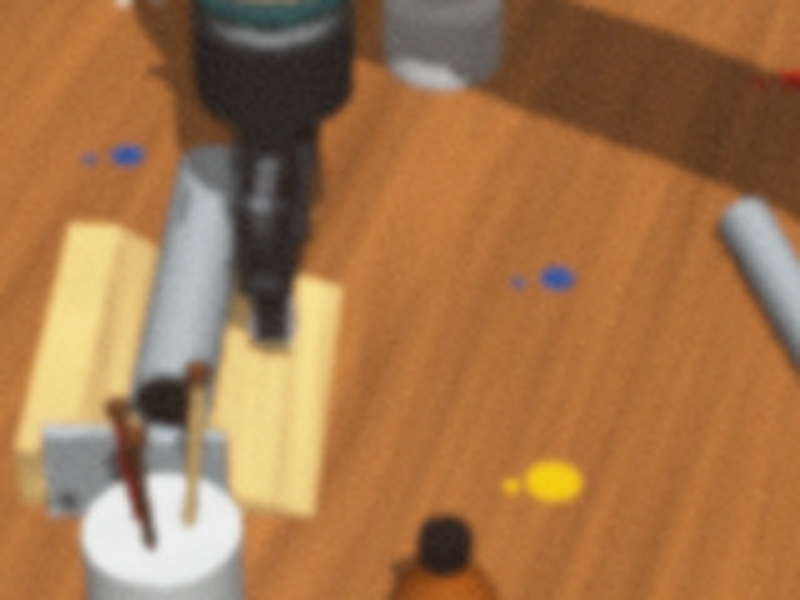

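The force dropped to zero past the crest and the tube lies in the V, with its stop-side end at (262,260). Backing off, then lifting clear.

```bash
python3 -m jog '[{"x":0,"y":-2,"z":-10,"ax":0,"ay":0,"az":0,"grip":70},{"x":0,"y":-30,"z":-30,"ax":0,"ay":0,"az":0,"grip":70},{"x":40,"y":-70,"z":-30,"ax":0,"ay":0,"az":0,"grip":30},{"x":85,"y":-85,"z":-30,"ax":0,"ay":0,"az":0,"grip":0},{"x":130,"y":-85,"z":-20,"ax":0,"ay":0,"az":0,"grip":0}]'; python3 -m jog '[{"x":40,"y":0,"z":15,"ax":0,"ay":0,"az":0,"grip":0},{"x":70,"y":0,"z":40,"ax":0,"ay":0,"az":0,"grip":0},{"x":70,"y":0,"z":55,"ax":0,"ay":0,"az":0,"grip":0},{"x":70,"y":0,"z":55,"ax":0,"ay":0,"az":0,"grip":0}]'; python3 - <<'E'
from h import *
from rel import rel
rel(0,-200,100); print(read_state()['qpos'].round(2))
g=get_image('side'); show(g,'s6.png',200,170,160,120,5)
g=get_image('top'); show(g,'t6.png',260,140,160,130,5)
E
```

```text
clock: 6.35
eef_pos: [604.1, -237.1, 123.9]
tool_rot: [-1.568, -0.002, -1.348]
force: [2.4, 0.7, 0.5]
width: 26.5
clock: 6.75
eef_pos: [674.0, -291.0, 119.6]
tool_rot: [-1.57, 0.0, -1.347]
force: [0.0, 1.3, -0.5]
width: -0.1
clock 6.75 now cradle [  -7.2 -243.5] 119.6 F [ 0.   1.3 -0.5] w -0.1
target world [ 671.4 -246.9  100. ] shift tool xyz [-43.5  19.7   7.2] turn [-0.001  0.001 -0.   ]
[ 0.07  0.97  0.63  1.36 -0.61  1.01 -0.53]
```

View pics/s6.png

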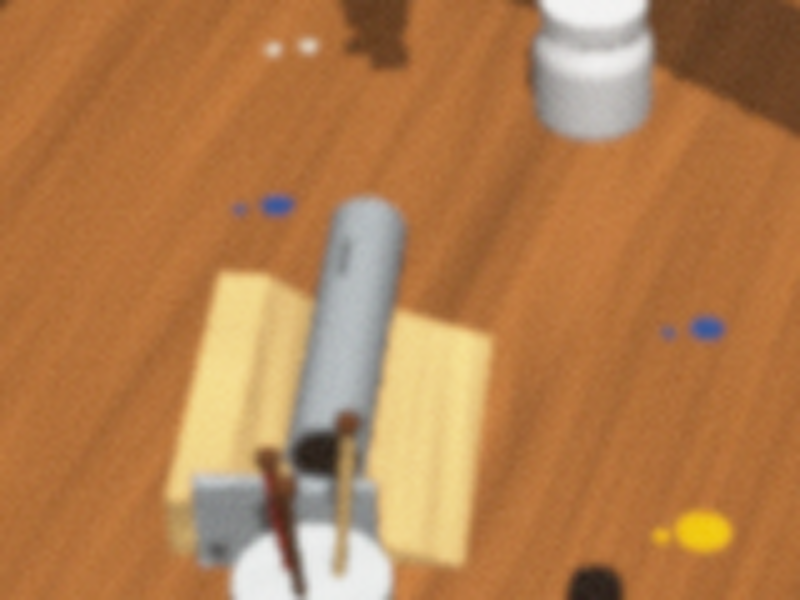

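View pics/t6.png

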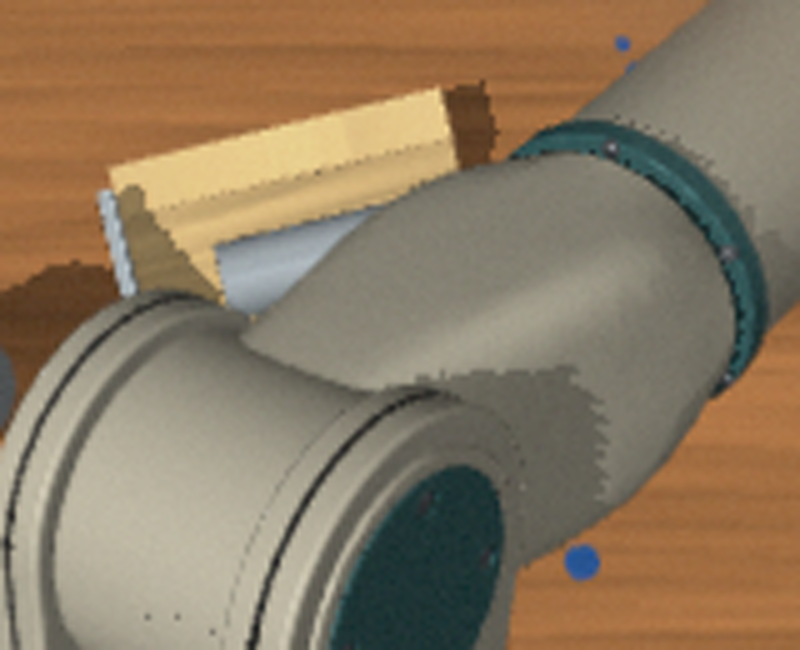

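The tube rests in the V, with its stop-side end at side (264,261) and a gap to the stop. Turning the shut fingers by a quarter turn so their flat side faces the free end.

```bash
python3 -m jog '[{"x":-15,"y":0,"z":2,"ax":0,"ay":-0.14,"az":0,"grip":0},{"x":-30,"y":0,"z":5,"ax":0,"ay":-0.28,"az":0,"grip":0},{"x":-45,"y":0,"z":7,"ax":0,"ay":-0.42,"az":0,"grip":0},{"x":-60,"y":0,"z":7,"ax":0,"ay":-0.56,"az":0,"grip":0},{"x":-70,"y":0,"z":7,"ax":0,"ay":-0.7,"az":0,"grip":0}]'; python3 rel.py 0 -168 120;  python3 -c "
from cell import *
print(read_state()['qpos'].round(2))"
```

```text
clock: 7.35
eef_pos: [662.7, -218.8, 120.4]
tool_rot: [-1.571, 0.002, -0.641]
force: [-0.6, -0.1, -0.1]
width: 0.2
clock 7.35 now cradle [  -2.2 -170.7] 120.4 F [-0.6 -0.1 -0.1] w 0.2
target world [ 664.3 -215.7  120. ] shift tool xyz [-0.6  0.4  3.4] turn [ 0.001  0.707 -0.002]
[ 0.04  0.88  0.46  1.48 -0.45  0.9  -0.  ]
```

Joint 7 is moving towards mid-range, so I continue to the full quarter turn.

```bash
python3 -m jog '[{"x":0,"y":0,"z":1,"ax":0,"ay":-0.14,"az":0,"grip":0},{"x":0,"y":0,"z":2,"ax":0,"ay":-0.28,"az":0,"grip":0},{"x":0,"y":0,"z":2,"ax":0,"ay":-0.42,"az":0,"grip":0},{"x":0,"y":0,"z":2,"ax":0,"ay":-0.56,"az":0,"grip":0},{"x":0,"y":0,"z":2,"ax":0,"ay":-0.7,"az":0,"grip":0}]';  python3 -m jog '[{"x":0,"y":0,"z":0,"ax":0,"ay":-0.14,"az":0,"grip":0},{"x":0,"y":0,"z":0,"ax":0,"ay":-0.164,"az":0,"grip":0},{"x":0,"y":0,"z":0,"ax":0,"ay":-0.164,"az":0,"grip":0}]'; python3 rel.py 0 -168 27;  python3 - <<'E'
from h import *
g=get_image('side'); show(g,'s7.png',200,130,160,120,5)
print(read_state()['qpos'].round(2))
E
```

```text
clock: 7.85
eef_pos: [663.9, -218.9, 120.6]
tool_rot: [-1.571, 0.001, 0.059]
force: [-1.1, 0.6, 0.9]
width: -0.2
clock: 8.15
eef_pos: [664.6, -219.3, 120.6]
tool_rot: [-1.57, 0.001, 0.214]
force: [-0.3, 0.2, 0.7]
width: 0.2
clock 8.15 now cradle [  -0.5 -171.5] 120.6 F [-0.3  0.2  0.7] w 0.2
target world [ 664.3 -215.7   27. ] shift tool xyz [ 0.5 93.6  3.5] turn [ 0.000e+00  1.562e+00 -1.000e-03]
[ 0.15  0.85  0.23  1.47 -0.23  0.86  0.67]
```

View pics/s7.png

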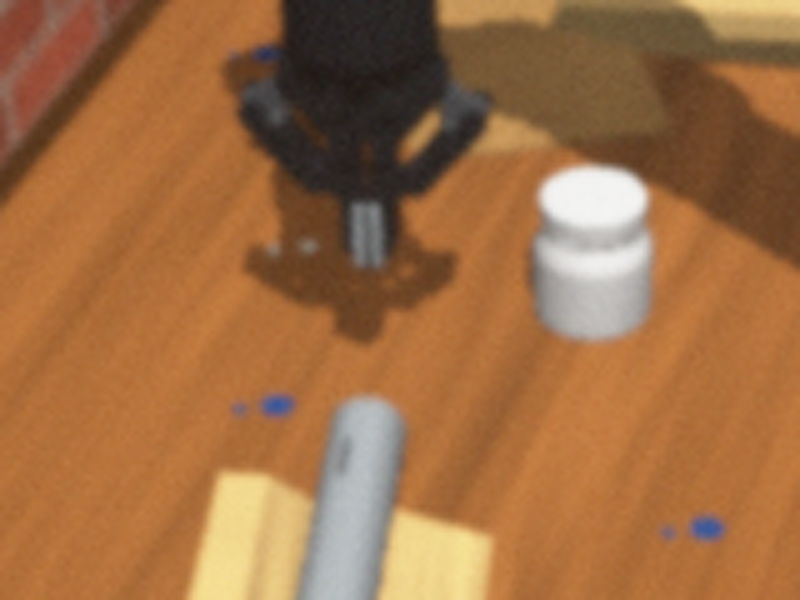

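The shut fingers at side (273,180) are in line with the tube, whose free end is at (273,210). The jar at (318,180) is clear. Checking where the free end is, then coming down.

```bash
python3 - <<'E'
from h import *
g=get_image('side')
o0,o1,th=np.load('cr.npy'); c,s=np.cos(th),np.sin(th)
for ly in (-130,-137,-145,-155): print(ly,proj(g,[(o0-s*ly,o1+c*ly,47.4)]).round(1))
E
python3 -m jog '[{"x":0,"y":35,"z":0,"ax":0,"ay":0.008,"az":0,"grip":0},{"x":0,"y":70,"z":0,"ax":0,"ay":0.008,"az":0,"grip":0},{"x":0,"y":90,"z":0,"ax":0,"ay":0.008,"az":0,"grip":0},{"x":0,"y":95,"z":0,"ax":0,"ay":0.008,"az":0,"grip":0},{"x":0,"y":95,"z":0,"ax":0,"ay":0.008,"az":0,"grip":0}]'; python3 rel.py 0 -148 26;  python3 - <<'E'
from h import *
g=get_image('side'); show(g,'s8.png',200,160,160,120,5)
E
```

```text
-130 [[272.8 210.1]]
-137 [[273.2 208.5]]
-145 [[273.5 206.6]]
-155 [[274.  204.4]]
clock: 8.75
eef_pos: [665.1, -219.4, 24.7]
tool_rot: [-1.57, 0.001, 0.207]
force: [0.7, 0.7, 0.3]
width: 0.2
clock 8.75 now cradle [  -0.  -171.8] 24.7 F [0.7 0.7 0.3] w 0.2
target world [ 659.9 -196.2   26. ] shift tool xyz [-0.3 -1.3 23.8] turn [ 1.000e-03  1.555e+00 -1.000e-03]
```

View pics/s8.png

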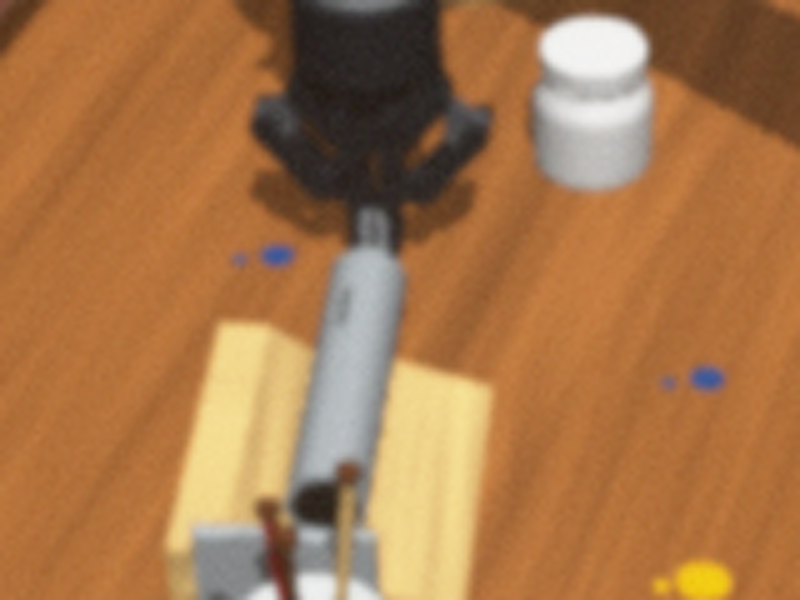

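The fingers stand behind the free end with their tips below its rim. Pushing slowly along the groove.

```bash
python3 -m jog '[{"x":0,"y":0,"z":6,"ax":0,"ay":-0.016,"az":0,"grip":0},{"x":0,"y":0,"z":12,"ax":0,"ay":-0.016,"az":0,"grip":0},{"x":0,"y":0,"z":18,"ax":0,"ay":-0.016,"az":0,"grip":0},{"x":0,"y":0,"z":24,"ax":0,"ay":-0.016,"az":0,"grip":0},{"x":0,"y":0,"z":30,"ax":0,"ay":-0.016,"az":0,"grip":0}]'; python3 rel.py 0 -106 25; python3 -m jog '[{"x":0,"y":0,"z":4,"ax":0,"ay":0,"az":0,"grip":0},{"x":0,"y":0,"z":8,"ax":0,"ay":0,"az":0,"grip":0},{"x":0,"y":0,"z":12,"ax":0,"ay":0,"az":0,"grip":0},{"x":0,"y":0,"z":16,"ax":0,"ay":0,"az":0,"grip":0},{"x":0,"y":0,"z":20,"ax":0,"ay":0,"az":0,"grip":0}]';python3 rel.py 0 -106 25;  python3 - <<'E'
from h import *
g=get_image('side'); show(g,'s9.png',200,160,160,120,5)
E
```

```text
clock: 9.3
eef_pos: [659.9, -190.6, 26.0]
tool_rot: [-1.573, -0.001, 0.224]
force: [0.9, -2.4, 1.1]
width: -0.1
clock 9.3 now cradle [   1.2 -142.5] 26.0 F [ 0.9 -2.4  1.1] w -0.1
target world [ 650.6 -155.3   25. ] shift tool xyz [-1.2  0.9 36.5] turn [1.000e-03 1.572e+00 2.000e-03]
clock: 9.8
eef_pos: [655.0, -170.6, 25.3]
tool_rot: [-1.571, -0.0, 0.224]
force: [0.9, -1.3, -0.3]
width: -0.2
clock 9.8 now cradle [   0.8 -121.9] 25.3 F [ 0.9 -1.3 -0.3] w -0.2
target world [ 650.6 -155.3   25. ] shift tool xyz [-0.8  0.3 15.9] turn [0.    1.572 0.   ]
```

View pics/s9.png

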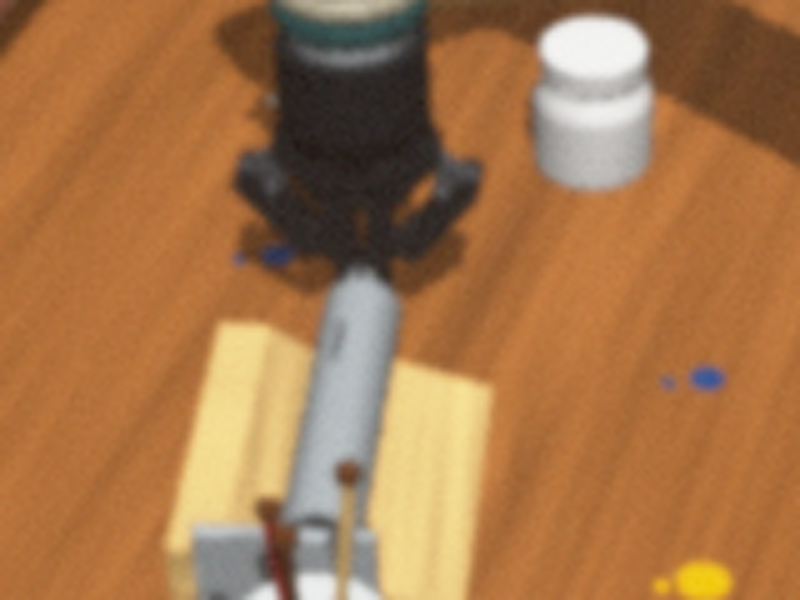

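The tube is sliding. Its end is now partly behind the stop plate at (263,264), with about 15 mm left.

```bash
python3 -m jog '[{"x":0,"y":0,"z":3,"ax":0,"ay":0,"az":0,"grip":0},{"x":0,"y":0,"z":6,"ax":0,"ay":0,"az":0,"grip":0},{"x":0,"y":0,"z":9,"ax":0,"ay":0,"az":0,"grip":0},{"x":0,"y":0,"z":11,"ax":0,"ay":0,"az":0,"grip":0},{"x":0,"y":0,"z":12,"ax":0,"ay":0,"az":0,"grip":0}]'; python3 rel.py 0 -106 25; python3 -m jog '[{"x":0,"y":0,"z":1,"ax":0,"ay":0,"az":0,"grip":0},{"x":0,"y":0,"z":2,"ax":0,"ay":0,"az":0,"grip":0}]';python3 rel.py 0 -106 25
```

```text
clock: 10.35
eef_pos: [652.2, -158.5, 25.2]
tool_rot: [-1.57, 0.0, 0.224]
force: [1.5, -1.7, -0.2]
width: -0.1
clock 10.35 now cradle [   0.8 -109.5] 25.2 F [ 1.5 -1.7 -0.2] w -0.1
target world [ 650.6 -155.3   25. ] shift tool xyz [-0.8  0.2  3.5] turn [-0.     1.572 -0.   ]
clock: 10.55
eef_pos: [651.8, -157.0, 25.2]
tool_rot: [-1.571, 0.0, 0.224]
force: [1.5, -2.0, -0.5]
width: -0.3
clock 10.55 now cradle [   0.7 -108. ] 25.2 F [ 1.5 -2.  -0.5] w -0.3
target world [ 650.6 -155.3   25. ] shift tool xyz [-0.7  0.2  2. ] turn [ 0.     1.572 -0.   ]
```

```bash
python3 -m jog '[{"x":0,"y":0,"z":1,"ax":0,"ay":0,"az":0,"grip":0},{"x":0,"y":0,"z":2,"ax":0,"ay":0,"az":0,"grip":0}]'; python3 -m jog '[{"x":0,"y":0,"z":1,"ax":0,"ay":0,"az":0,"grip":0},{"x":0,"y":0,"z":1,"ax":0,"ay":0,"az":0,"grip":0}]'; python3 rel.py 0 -106 25
```

```text
clock: 10.75
eef_pos: [651.5, -155.8, 25.3]
tool_rot: [-1.572, -0.0, 0.224]
force: [2.1, -4.3, -0.9]
width: -0.0
clock: 10.95
eef_pos: [651.3, -155.8, 25.4]
tool_rot: [-1.573, -0.0, 0.223]
force: [1.8, -4.5, -1.6]
width: -0.3
clock 10.95 now cradle [   0.5 -106.7] 25.4 F [ 1.8 -4.5 -1.6] w -0.3
target world [ 650.6 -155.3   25. ] shift tool xyz [-0.5  0.4  0.7] turn [0.002 1.571 0.002]
```

```bash
python3 -m jog '[{"x":0,"y":0,"z":1,"ax":0,"ay":0,"az":0,"grip":0},{"x":0,"y":0,"z":2,"ax":0,"ay":0,"az":0,"grip":0},{"x":0,"y":0,"z":2,"ax":0,"ay":0,"az":0,"grip":0}]'; python3 rel.py 0 -106 25
```

```text
clock: 11.25
eef_pos: [651.3, -155.8, 25.7]
tool_rot: [-1.576, -0.001, 0.222]
force: [1.6, -7.3, -2.1]
width: 0.1
clock 11.25 now cradle [   0.5 -106.6] 25.7 F [ 1.6 -7.3 -2.1] w 0.1
target world [ 650.6 -155.3   25. ] shift tool xyz [-0.5  0.7  0.6] turn [0.003 1.57  0.005]
```

The tool stays at -106.6 while the force climbs from 2 to 7 N, so the tube is on the stop. Backing straight off, lifting and looking.

```bash
python3 -m jog '[{"x":0,"y":0,"z":-8,"ax":0,"ay":0,"az":0,"grip":0},{"x":0,"y":0,"z":-30,"ax":0,"ay":0,"az":0,"grip":0},{"x":0,"y":-20,"z":-60,"ax":0,"ay":0,"az":0,"grip":0},{"x":0,"y":-70,"z":-60,"ax":0,"ay":0,"az":0,"grip":0},{"x":0,"y":-110,"z":-60,"ax":0,"ay":0,"az":0,"grip":0}]'; python3 -m jog '[{"x":0,"y":-30,"z":-45,"ax":0,"ay":0,"az":0,"grip":0},{"x":0,"y":-60,"z":-90,"ax":0,"ay":0,"az":0,"grip":0},{"x":0,"y":-80,"z":-135,"ax":0,"ay":0,"az":0,"grip":0},{"x":0,"y":-80,"z":-180,"ax":0,"ay":0,"az":0,"grip":0},{"x":0,"y":-80,"z":-220,"ax":0,"ay":0,"az":0,"grip":0}]'; python3 - <<'E'
from h import *
g=get_image('side'); show(g,'s10.png',200,160,160,120,5)
o0,o1,th=np.load('cr.npy'); c,s=np.cos(th),np.sin(th)
w=lambda x,y,z:(o0+c*x-s*y,o1+s*x+c*y,z)
for ly in (-100,-97,-95,-90): print(ly,proj(g,[w(0,ly,47.4)]).round(1))
g=get_image('top'); show(g,'t10.png',220,140,200,150,4,proj(g,[w(-20,-95,27.4),w(20,-95,27.4),w(-20,85,27.4),w(20,85,27.4)]))
E
```

```text
clock: 11.75
eef_pos: [663.5, -211.2, 136.5]
tool_rot: [-1.569, 0.001, 0.222]
force: [1.4, 0.2, 0.2]
width: -0.0
clock: 12.25
eef_pos: [713.2, -427.0, 217.3]
tool_rot: [-1.571, -0.002, 0.224]
force: [1.0, -0.4, -0.2]
width: -0.2
-100 [[271.5 217.2]]
-97 [[271.3 217.9]]
-95 [[271.2 218.4]]
-90 [[271.  219.6]]
```

View pics/s10.png

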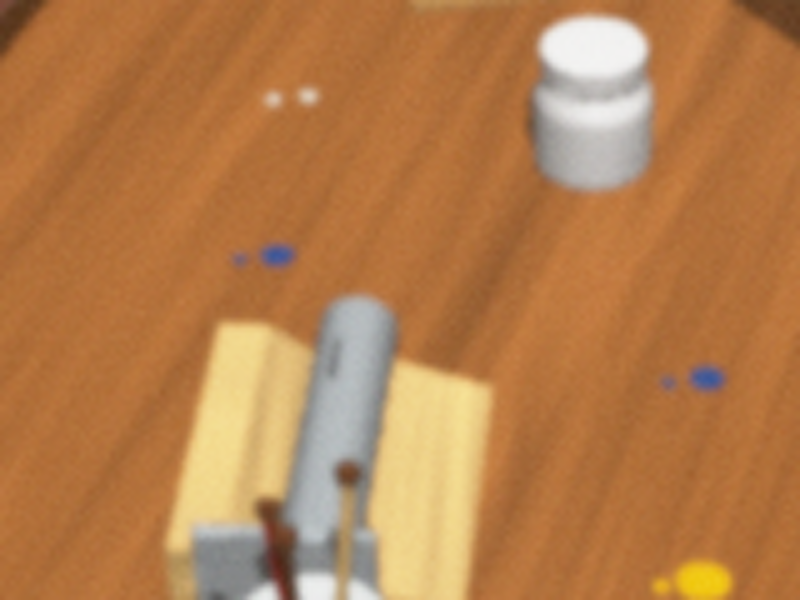

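View pics/t10.png

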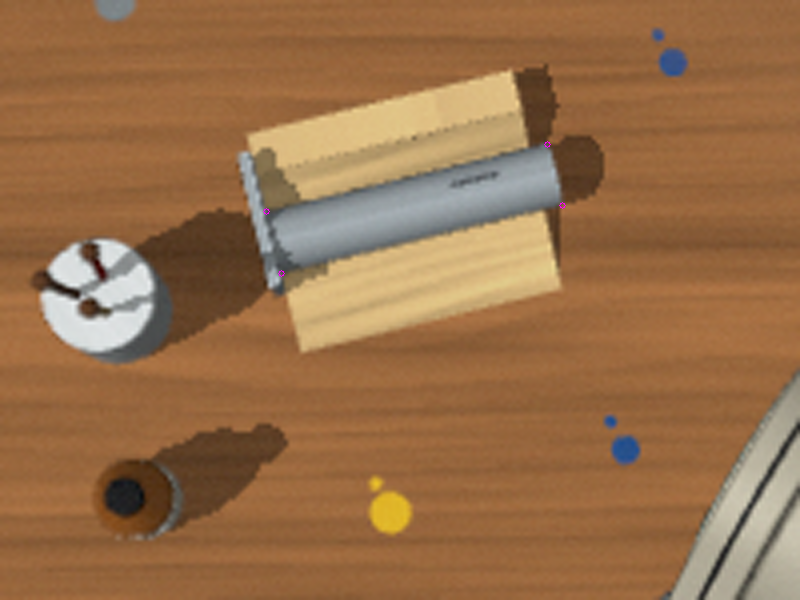

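The tube lies in the V, its ends matching the predicted seated corners within about 1 px. The bottle, tin and jar are at their original pixels. I'll check that it is still, then hand in.

```bash
python3 -m jog '[{"x":0,"y":0,"z":0,"ax":0,"ay":0,"az":0,"grip":0},{"x":0,"y":0,"z":0,"ax":0,"ay":0,"az":0,"grip":0},{"x":0,"y":0,"z":0,"ax":0,"ay":0,"az":0,"grip":0}]'; python3 - <<'E'
from h import *
a=cv2.imread('pics/t10.png'); g=get_image('top'); show(g,'t11.png',220,140,200,150,4); b=cv2.imread('pics/t11.png')
d=cv2.absdiff(a,b).max(2)[:400,:640]; print((d>60).sum())
z=cv2.absdiff(cv2.imread('pics/c1.png'),b).max(2); print('tin,bottle diff px',(z[200:400,20:200]>60).sum(),(z[420:560,80:200]>60).sum())
s=read_state(); print(s['clock'],abs(s['qd']).max())
print(finish_job())
E
```

```text
clock: 12.65
eef_pos: [713.8, -422.5, 215.7]
tool_rot: [-1.569, -0.001, 0.227]
force: [0.8, 0.9, -0.5]
width: -0.3
64
tin,bottle diff px 0 0
12.7 0.006754457336314293
the job is handed in; nothing more can be done
None
```

I rolled the large grey tube up the ramp and into the V groove, then pushed it along the groove to the steel stop. I handed the job in at 12.7 s. The rolling was done with the two open fingertips against the tube's side, and it was never gripped or lifted. The final push was on its free end with the gripper shut.

**Against the stop:** the tool stopped moving while the push force climbed from 2 to 7 N, where sliding had taken about 2 N. The plate hides part of that end, so contact rests on this force reading and on the free end's position.

**In the groove:** from above, the tube's corners lay within about 1 px (1–2 mm) of where a seated tube should be. It showed no movement between the last two pictures; the 64 differing pixels are about what my own overlay marks would leave.

**Bystanders:** the tin and bottle showed no pixel change. I checked the jar only by eye in the side view, and it had not moved.

**Disagreement:** the tube measured 183 mm long at the start instead of 180 mm, which fits the resolution of the colour mask.

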